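# Put the dried enamel cups away in reverse order

### The arm

A 6-joint arm with a two-finger parallel gripper is mounted at the origin on the work surface. World frame = base frame: x ahead of the robot, y to its left, z up, the work surface at z = 0. Lengths are in m, angles in rad, forces in N, time in s.
With the tool pointing down it reaches from about 0.375 to 0.9 m from the base axis. Payload 3.1 kg.
Tool frame: the origin (TCP) lies on the front face of the gripper's body, between the roots of the fingers; the fingertips stand 70 mm ahead of it and the grasp point (between the pads) lies 51 mm ahead of it; z points along the fingers, y is the line along which they close (so a half turn about z gives the same grasp; the last joint's range is limited). The gripper opens to 87 mm and grips with 3 to 60 N. Pads are 19 mm wide; open, the fingers measure 117 mm over their backs; the gripper's body (75 mm by 190 mm) begins 51 mm behind the grasp point.
Start: joints at [-1.444, 0.527, 1.433, -0, 1.181, -0.178], TCP at [0.188, -0.596, 0.292] pointing down, gripper open.
Joint ranges: [-3.08, 3.08], [-0.75, 2.2], [0.22, 2.44], [-1.43, 4.57], [0, 2.65], [-2.85, 2.85]. Speed limits (rad/s): [2.79, 2.79, 3.14, 3.14, 3.14, 3.14].

### API

Orientations are given as a rotation vector (axis times angle).
In Python, from cell import robot gives the robot as it stands.
- The arm moves only by the shell command python3 -m creep 'ROWS' [FORCE]. ROWS is text: rows parted by semicolons, each of 7 numbers parted by spaces: the turn, a rotation vector about the world's x, y, z in degrees, then the shift along the world's x, y, z in m, then the opening, from 0 (shut) to 1 (fully open). In form: wx wy wz tx ty tz fingers; .... A call has exactly 5 rows; each row shifts and turns the commanded pose from where the row before left it; what a row does not reach is not made up. A row lasts 1/8 s, in which the tool goes at most 62.5 mm and 10.7 degrees, less where a joint would pass 70% of its speed; a pose out of reach is approached as far as the arm can. A call is refused whole if a number of a shift passes 0.0625 or a number of a turn 10.7, either way. A call with a gripper value outside its range is refused whole. The fingers move at their own pace and stop on an object; FORCE is the grip in N (left out, the last holds). Time passes only in rows, so rows that do not move let the fingers close, or fill a call up. It gives the time, the measured TCP pose, the force, the opening and the grip force at its end, in the units of the state.
- robot.get_obs(): the state, without advancing time (a new reading comes with each control period).
- robot.snapshot(name): name is "scene" or "top" or "wrist"; returns a dict with "img" (480x640x3 uint8, blue, green, red), "fx", "fy", "cx", "cy" (pixels), "camera_from_world" (4x4, takes a point from world to camera coordinates); the wrist camera has in their place "hand_eye" (4x4, takes a point from camera to tool coordinates, whose origin is the TCP and whose axes are the flange's). Camera axes: x right, y up, looking along -z (the intrinsics and any distortion apply to the point x, -y, -z); pixel columns grow to the right and rows downward; lengths in m; the calibration is good to about 2 mm. A picture is of the moment at which its call begins: read the wrist's pose just before it. There is no depth.
- robot.sign_off(): hands the job in; it is judged then, once.
The state is a dict: "time_s": time; "q": joint angles; "joint_velocities": joint speeds; "effort": joint torques, N m; "ee_pos": TCP position; "tool_rot": TCP orientation; "force": force on the tool from outside, world axes, zero at the start; "torque": the same for the moment, N m; "opening": finger opening in m; "gripper_force": force on a finger pad.
Only numpy, scipy, OpenCV 4.12 (cv2) and the standard library are available. Lean on these libraries where they do the work, as an engineer would, in place of code of your own. Each camera call takes 0.05 s, during which the arm holds its last target. There are 200 camera calls.

### The job

Move the four coloured cups from the steel drying tray into the wooden rack in the reverse order, one to each of its four places and still mouth-down, so that the cup at the left end of the tray ends at the right end of the rack, the second from the left becomes the second from the right, and so on. One stall of the rack already holds a white cup standing mouth-up: leave that one standing there, and set the coloured cup that belongs to that place mouth-down on top of it, rim squarely on rim. The other three stand upright on the floor of their stalls, and all are let go.

Things in the scene. Friction and masses are not known exactly. Their poses are not given: they have to be found in the camera images.
- cup_red: red enamel cup, loose, about 100 g, standing mouth-down at the start on the red coaster. 62 mm high; straight round body 54 mm in diameter, closed on top, with a flat lip 64 mm in diameter and 5 mm thick round its mouth (the lip's flat face is a ring about 7 mm wide). Origin: centre of the mouth, i.e. of the underside as it stands; z points up.
- cup_blue: blue enamel cup, loose, about 100 g, standing mouth-down at the start on the blue coaster. 62 mm high; straight round body 54 mm in diameter, closed on top, with a flat lip 64 mm in diameter and 5 mm thick round its mouth (the lip's flat face is a ring about 7 mm wide). Origin: centre of the mouth, i.e. of the underside as it stands; z points up.
- cup_yellow: yellow enamel cup, loose, about 100 g, standing mouth-down at the start on the yellow coaster. 62 mm high; straight round body 54 mm in diameter, closed on top, with a flat lip 64 mm in diameter and 5 mm thick round its mouth (the lip's flat face is a ring about 7 mm wide). Origin: centre of the mouth, i.e. of the underside as it stands; z points up.
- cup_green: green enamel cup, loose, about 100 g, standing mouth-down at the start on the green coaster. 62 mm high; straight round body 54 mm in diameter, closed on top, with a flat lip 64 mm in diameter and 5 mm thick round its mouth (the lip's flat face is a ring about 7 mm wide). Origin: centre of the mouth, i.e. of the underside as it stands; z points up.
- cup_white: white cup of the same shape and size (62 mm high, body 54 mm, lip 64 mm in diameter with a flat ring about 7 mm wide and 5 mm thick), loose, about 180 g, standing mouth-up in one of the rack's four stalls (any of them). Origin: centre of its underside; z up; its rim is 62 mm above the origin.
- rack: fixed light-wood rack, 96 x 352 mm, side to side, nearer or farther than the steel tray. Origin: centre of its underside, on the table; y to the robot's left, x away from the robot (yaw within 0.12 rad). Four stalls at y = +126, +42, -42, -126 mm, 84 x 78 mm inside (x, y), floor at z = 12 mm, parted and edged by walls 6 mm thick, tops at z = 24 mm. Empty stalls show a thin cork disc.
- coaster_red: red coaster, 78 mm in diameter, 4 mm thick, fixed on the flat steel drying tray (92 x 350 mm, 10 mm high). The four coasters form a row along the tray, 84 mm apart, colours in any order; it still shows the red cup's first place. Origin: centre of its underside, 10 mm above the table; y along the row to the robot's left, x away from the robot (yaw within 0.12 rad).
- coaster_blue: blue coaster, 78 mm in diameter, 4 mm thick, fixed on the flat steel drying tray (92 x 350 mm, 10 mm high). The four coasters form a row along the tray, 84 mm apart, colours in any order; it still shows the blue cup's first place. Origin: centre of its underside, 10 mm above the table; y along the row to the robot's left, x away from the robot (yaw within 0.12 rad).
- coaster_yellow: yellow coaster, 78 mm in diameter, 4 mm thick, fixed on the flat steel drying tray (92 x 350 mm, 10 mm high). The four coasters form a row along the tray, 84 mm apart, colours in any order; it still shows the yellow cup's first place. Origin: centre of its underside, 10 mm above the table; y along the row to the robot's left, x away from the robot (yaw within 0.12 rad).
- coaster_green: green coaster, 78 mm in diameter, 4 mm thick, fixed on the flat steel drying tray (92 x 350 mm, 10 mm high). The four coasters form a row along the tray, 84 mm apart, colours in any order; it still shows the green cup's first place. Origin: centre of its underside, 10 mm above the table; y along the row to the robot's left, x away from the robot (yaw within 0.12 rad).
There are look-alikes about, which are no part of the job. There is more than one size of the cup_blue; the one meant has the size given above.

How it is judged:
At the end, for the whole second after the job is handed in: Coloured cups in separate stalls (16 mm across, 18 mm along the rack), in the reverse of the coasters' order, mouth-down (0.1 rad), at rest: three on the stall floor, the fourth on the white cup's rim (8 mm), heights within 5 mm. White cup upright on its stall floor (x of cup_red in the frame of rack between -0.016 and 0.016 m and (y of cup_red in the frame of rack between 0.108 and 0.144 m or y of cup_red in the frame of rack between 0.024 and 0.06 m or y of cup_red in the frame of rack between -0.06 and -0.024 m or y of cup_red in the frame of rack between -0.144 and -0.108 m) and ((z of cup_red in the frame of rack between 0.007 and 0.017 m and horizontal distance between cup_red and cup_white above 0.06 m) or (z of cup_red in the frame of cup_white between 0.057 and 0.067 m and horizontal distance between cup_red and cup_white below 0.008 m)) and angle between each of cup_red, cup_blue, cup_yellow, cup_green, cup_white's own z axis and vertical below 0.1 rad and linear speed of each of cup_red, cup_blue, cup_yellow, cup_green, cup_white below 0.02 m/s and angular speed of each of cup_red, cup_blue, cup_yellow, cup_green below 0.2 rad/s and x of cup_blue in the frame of rack between -0.016 and 0.016 m and (y of cup_blue in the frame of rack between 0.108 and 0.144 m or y of cup_blue in the frame of rack between 0.024 and 0.06 m or y of cup_blue in the frame of rack between -0.06 and -0.024 m or y of cup_blue in the frame of rack between -0.144 and -0.108 m) and ((z of cup_blue in the frame of rack between 0.007 and 0.017 m and horizontal distance between cup_blue and cup_white above 0.06 m) or (z of cup_blue in the frame of cup_white between 0.057 and 0.067 m and horizontal distance between cup_blue and cup_white below 0.008 m)) and x of cup_yellow in the frame of rack between -0.016 and 0.016 m and (y of cup_yellow in the frame of rack between 0.108 and 0.144 m or y of cup_yellow in the frame of rack between 0.024 and 0.06 m or y of cup_yellow in the frame of rack between -0.06 and -0.024 m or y of cup_yellow in the frame of rack between -0.144 and -0.108 m) and ((z of cup_yellow in the frame of rack between 0.007 and 0.017 m and horizontal distance between cup_yellow and cup_white above 0.06 m) or (z of cup_yellow in the frame of cup_white between 0.057 and 0.067 m and horizontal distance between cup_yellow and cup_white below 0.008 m)) and x of cup_green in the frame of rack between -0.016 and 0.016 m and (y of cup_green in the frame of rack between 0.108 and 0.144 m or y of cup_green in the frame of rack between 0.024 and 0.06 m or y of cup_green in the frame of rack between -0.06 and -0.024 m or y of cup_green in the frame of rack between -0.144 and -0.108 m) and ((z of cup_green in the frame of rack between 0.007 and 0.017 m and horizontal distance between cup_green and cup_white above 0.06 m) or (z of cup_green in the frame of cup_white between 0.057 and 0.067 m and horizontal distance between cup_green and cup_white below 0.008 m)) and ((y of coaster_blue in the frame of coaster_red below 0 m and y of cup_blue in the frame of rack above -0.084 m and y of cup_red in the frame of rack below -0.084 m) or (y of coaster_blue in the frame of coaster_red below 0 m and y of cup_blue in the frame of rack above 0 m and y of cup_red in the frame of rack below 0 m) or (y of coaster_blue in the frame of coaster_red below 0 m and y of cup_blue in the frame of rack above 0.084 m and y of cup_red in the frame of rack below 0.084 m) or (y of coaster_blue in the frame of coaster_red above 0 m and y of cup_red in the frame of rack above -0.084 m and y of cup_blue in the frame of rack below -0.084 m) or (y of coaster_blue in the frame of coaster_red above 0 m and y of cup_red in the frame of rack above 0 m and y of cup_blue in the frame of rack below 0 m) or (y of coaster_blue in the frame of coaster_red above 0 m and y of cup_red in the frame of rack above 0.084 m and y of cup_blue in the frame of rack below 0.084 m)) and ((y of coaster_yellow in the frame of coaster_red below 0 m and y of cup_yellow in the frame of rack above -0.084 m and y of cup_red in the frame of rack below -0.084 m) or (y of coaster_yellow in the frame of coaster_red below 0 m and y of cup_yellow in the frame of rack above 0 m and y of cup_red in the frame of rack below 0 m) or (y of coaster_yellow in the frame of coaster_red below 0 m and y of cup_yellow in the frame of rack above 0.084 m and y of cup_red in the frame of rack below 0.084 m) or (y of coaster_yellow in the frame of coaster_red above 0 m and y of cup_red in the frame of rack above -0.084 m and y of cup_yellow in the frame of rack below -0.084 m) or (y of coaster_yellow in the frame of coaster_red above 0 m and y of cup_red in the frame of rack above 0 m and y of cup_yellow in the frame of rack below 0 m) or (y of coaster_yellow in the frame of coaster_red above 0 m and y of cup_red in the frame of rack above 0.084 m and y of cup_yellow in the frame of rack below 0.084 m)) and ((y of coaster_green in the frame of coaster_red below 0 m and y of cup_green in the frame of rack above -0.084 m and y of cup_red in the frame of rack below -0.084 m) or (y of coaster_green in the frame of coaster_red below 0 m and y of cup_green in the frame of rack above 0 m and y of cup_red in the frame of rack below 0 m) or (y of coaster_green in the frame of coaster_red below 0 m and y of cup_green in the frame of rack above 0.084 m and y of cup_red in the frame of rack below 0.084 m) or (y of coaster_green in the frame of coaster_red above 0 m and y of cup_red in the frame of rack above -0.084 m and y of cup_green in the frame of rack below -0.084 m) or (y of coaster_green in the frame of coaster_red above 0 m and y of cup_red in the frame of rack above 0 m and y of cup_green in the frame of rack below 0 m) or (y of coaster_green in the frame of coaster_red above 0 m and y of cup_red in the frame of rack above 0.084 m and y of cup_green in the frame of rack below 0.084 m)) and ((y of coaster_yellow in the frame of coaster_blue below 0 m and y of cup_yellow in the frame of rack above -0.084 m and y of cup_blue in the frame of rack below -0.084 m) or (y of coaster_yellow in the frame of coaster_blue below 0 m and y of cup_yellow in the frame of rack above 0 m and y of cup_blue in the frame of rack below 0 m) or (y of coaster_yellow in the frame of coaster_blue below 0 m and y of cup_yellow in the frame of rack above 0.084 m and y of cup_blue in the frame of rack below 0.084 m) or (y of coaster_yellow in the frame of coaster_blue above 0 m and y of cup_blue in the frame of rack above -0.084 m and y of cup_yellow in the frame of rack below -0.084 m) or (y of coaster_yellow in the frame of coaster_blue above 0 m and y of cup_blue in the frame of rack above 0 m and y of cup_yellow in the frame of rack below 0 m) or (y of coaster_yellow in the frame of coaster_blue above 0 m and y of cup_blue in the frame of rack above 0.084 m and y of cup_yellow in the frame of rack below 0.084 m)) and ((y of coaster_green in the frame of coaster_blue below 0 m and y of cup_green in the frame of rack above -0.084 m and y of cup_blue in the frame of rack below -0.084 m) or (y of coaster_green in the frame of coaster_blue below 0 m and y of cup_green in the frame of rack above 0 m and y of cup_blue in the frame of rack below 0 m) or (y of coaster_green in the frame of coaster_blue below 0 m and y of cup_green in the frame of rack above 0.084 m and y of cup_blue in the frame of rack below 0.084 m) or (y of coaster_green in the frame of coaster_blue above 0 m and y of cup_blue in the frame of rack above -0.084 m and y of cup_green in the frame of rack below -0.084 m) or (y of coaster_green in the frame of coaster_blue above 0 m and y of cup_blue in the frame of rack above 0 m and y of cup_green in the frame of rack below 0 m) or (y of coaster_green in the frame of coaster_blue above 0 m and y of cup_blue in the frame of rack above 0.084 m and y of cup_green in the frame of rack below 0.084 m)) and ((y of coaster_green in the frame of coaster_yellow below 0 m and y of cup_green in the frame of rack above -0.084 m and y of cup_yellow in the frame of rack below -0.084 m) or (y of coaster_green in the frame of coaster_yellow below 0 m and y of cup_green in the frame of rack above 0 m and y of cup_yellow in the frame of rack below 0 m) or (y of coaster_green in the frame of coaster_yellow below 0 m and y of cup_green in the frame of rack above 0.084 m and y of cup_yellow in the frame of rack below 0.084 m) or (y of coaster_green in the frame of coaster_yellow above 0 m and y of cup_yellow in the frame of rack above -0.084 m and y of cup_green in the frame of rack below -0.084 m) or (y of coaster_green in the frame of coaster_yellow above 0 m and y of cup_yellow in the frame of rack above 0 m and y of cup_green in the frame of rack below 0 m) or (y of coaster_green in the frame of coaster_yellow above 0 m and y of cup_yellow in the frame of rack above 0.084 m and y of cup_green in the frame of rack below 0.084 m)) and z of cup_white in the frame of rack between 0.007 and 0.017 m); the robot touches nothing.
It fails at once if the white cup is taken out of its stall, lifted or knocked over (distance of cup_white from where it was at the start of the episode above 0.03 m or angle between cup_white's own z axis and vertical above 0.4 rad).
It also fails if it takes over 104 s, if anything falls off the work surface, if the arm or the gripper's body presses on something with over 40 N, if the wrist force passes 120 N, or if a joint passes its speed limit or range.

## Working session

There is one attempt and no reset: what is moved stays moved. The work goes in short steps, Python scripts to look and compute and a shell command to move; the robot and the scene stay as the last step left them, time stands still between calls to the robot, and variables do not carry over. Pictures are saved under pics/ and viewed, at most 14 in all, crops included, and the job is handed in when it is done.

```bash
mkdir -p pics; python3 - <<'E'
from cell import robot
import cv2,pickle
o=robot.get_obs();print(o)
d={}
for n in("top","scene"):
    s=robot.snapshot(n);d[n]=s;cv2.imwrite(f"pics/{n}0.png",s["img"]);print(n,{k:v for k,v in s.items() if k!="img"})
pickle.dump(d,open("s0.pkl","wb"))
E
```

```text
{'time_s': 0.0, 'q': array([-1.44447793e+00,  5.28466087e-01,  1.43388967e+00, -1.56875041e-05,
        1.18139014e+00, -1.78516579e-01]), 'joint_velocities': array([ 0.00020202,  0.00038522, -0.0012623 ,  0.00037989, -0.00234599,
        0.00114246]), 'effort': array([-5.67322513e-04, -4.40046394e+01, -1.76589417e+01,  6.33421121e-02,
        5.82394504e-02, -1.68278493e-04]), 'ee_pos': array([ 0.18752578, -0.59559805,  0.29127554]), 'tool_rot': array([-3.10304257e+00, -4.76664240e-01, -6.54412813e-05]), 'force': array([-0.20313048,  0.00112176, -0.33600535]), 'torque': array([ 0.01023712,  0.00341429, -0.04064369]), 'gripper_force': 0.0, 'opening': 0.0870025860711533}
top {'fx': 435.73740933659326, 'fy': 435.73740933659326, 'cx': 319.88565474132054, 'cy': 242.4771470925599, 'camera_from_world': array([[-0.0086084 , -0.9993566 ,  0.0348179 ,  0.00851343],
       [ 0.99892273, -0.00700644,  0.04587261, -0.62095199],
       [-0.04559914,  0.03517528,  0.99834033, -0.68712757],
       [ 0.        ,  0.        ,  0.        ,  1.        ]])}
scene {'fx': 580.1792265856933, 'fy': 580.1792265856933, 'cx': 324.2323012908725, 'cy': 246.4104715276464, 'camera_from_world': array([[ 0.56142845,  0.82742933,  0.01260141, -0.34241361],
       [-0.49651816,  0.32463782,  0.80503416,  0.27380436],
       [ 0.66201799, -0.45822591,  0.5930946 , -1.39099808],
       [ 0.        ,  0.        ,  0.        ,  1.        ]])}
```

View pics/top0.png

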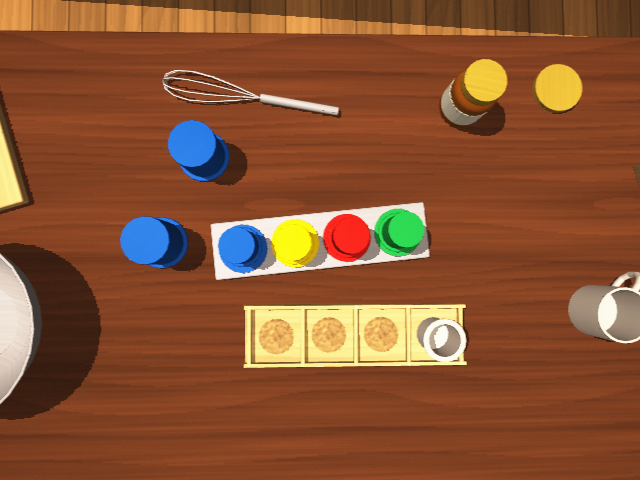

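View pics/scene0.png

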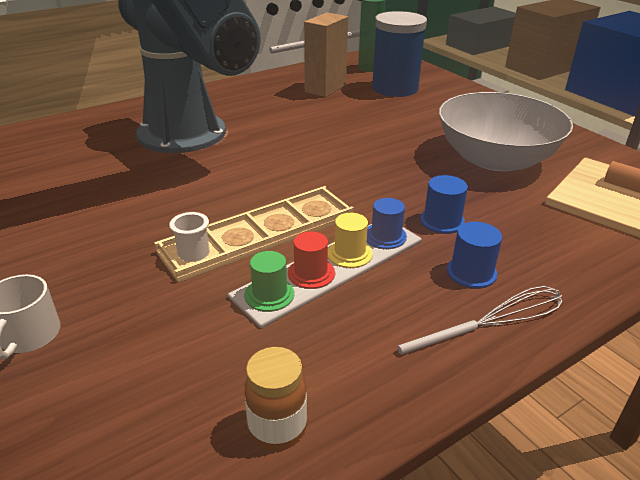

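The tray from left to right holds blue, yellow, red, green, with tops near (240,245), (295,240), (347,237) and (405,230). The rack is nearer the robot, with white in its right stall at (444,340). So the rack order from left to right must be green, red, yellow, then blue on white. Next I fit models to the masks in both cameras.

```bash
cat > h.py <<'E'
import numpy as np,cv2
from scipy.spatial.transform import Rotation as R
def proj(s,P):
    T=s["camera_from_world"];c=np.atleast_2d(P)@T[:3,:3].T+T[:3,3]
    return np.c_[s["cx"]+s["fx"]*c[:,0]/-c[:,2],s["cy"]-s["fy"]*c[:,1]/-c[:,2]]
def back(s,uv,z):
    T=s["camera_from_world"];Rt=T[:3,:3].T;o=-Rt@T[:3,3]
    uv=np.atleast_2d(uv).astype(float)
    d=np.c_[(uv[:,0]-s["cx"])/s["fx"],-(uv[:,1]-s["cy"])/s["fy"],-np.ones(len(uv))]@Rt.T
    return o+d*((z-o[2])/d[:,2])[:,None]
a=np.linspace(0,2*np.pi,48,endpoint=False)
def circ(x,y,z,r):return np.c_[x+r*np.cos(a),y+r*np.sin(a),0*a+z]
def sil(s,parts,k=4):
    m=np.zeros((480*k,640*k),np.uint8)
    for P in parts:
        h=cv2.convexHull(((proj(s,P)+.5)*k).astype(np.float32)).astype(np.int32);cv2.fillConvexPoly(m,h,1)
    return cv2.resize(m*255,(640,480),interpolation=cv2.INTER_AREA)/255.
def cup(x,y,z):  # mouth-down silhouette
    return [np.r_[circ(x,y,z,.032),circ(x,y,z+.005,.032)],np.r_[circ(x,y,z,.027),circ(x,y,z+.062,.027)]]
def cmask(im,c):
    h=cv2.cvtColor(im,cv2.COLOR_BGR2HSV);H,S,V=cv2.split(h)
    lo,hi={"blue":(100,125),"yellow":(24,34),"green":(50,80),"red":(0,6)}[c]
    m=(H>=lo)&(H<=hi)
    if c=="red":m|=H>=175
    return (m&(S>(190 if c in("red","yellow") else 120))&(V>60)).astype(float)
E
python3 - <<'E'
from h import *
import pickle
from scipy.optimize import minimize
d=pickle.load(open("s0.pkl","rb"))
g={"blue":(240,245),"yellow":(295,240),"red":(347,237),"green":(403,231)}
for c in g:
  for n in("top","scene"):
    s=d[n];p0=back(d["top"],g[c],.076)[0,:2]
    w=sil(s,[np.r_[circ(*p0,0,.05),circ(*p0,.1,.05)]])>.5
    m=cmask(s["img"],c)*w
    f=lambda p:np.abs(sil(s,cup(*p[:2],.014)+[np.r_[circ(*p[2:],.010,.039),circ(*p[2:],.014,.039)]])-m).sum()
    r=min((minimize(f,np.r_[q,q],method="Nelder-Mead",options=dict(initial_simplex=np.r_[q,q]+np.vstack([np.zeros(4),.008*np.eye(4)]),xatol=1e-4)) for q in(p0,p0+.006,p0-.006)),key=lambda r:r.fun)
    print(c,n,r.x.round(4),int(r.fun),int(m.sum()))
s=d["top"];print("rack",back(s,[(245,307),(465,305),(465,364),(245,367)],.024).round(4).tolist(),"white",back(s,(444,340),.074))
im=s["img"];cv2.imwrite("pics/rk.png",cv2.resize(im[290:380,230:480],None,fx=3.2,fy=3.2,interpolation=cv2.INTER_CUBIC))
o=R.from_rotvec([-3.103,-.4767,0]).as_matrix();print(o)
E
```

```text
blue top [0.6099 0.1238 0.6131 0.1283] 80 1829
blue scene [0.6177 0.1272 0.61   0.1339] 1090 569
yellow top [0.619  0.0392 0.6212 0.0438] 359 1502
yellow scene [-0.8112  1.3887 -0.869   1.3895] 0 0
red top [ 0.6311 -0.0352  0.6289 -0.0395] 113 1727
red scene [-0.9941  1.1648 -1.0584  1.0811] 41 41
green top [ 0.6357 -0.1212  0.6379 -0.1241] 71 1803
green scene [ 0.6466 -0.1268  0.6352 -0.1216] 1920 312
rack [[0.5202, 0.1223, 0.024], [0.5191, -0.2267, 0.024], [0.4262, -0.2244, 0.024], [0.4273, 0.1223, 0.024]] white [[ 0.47337012 -0.17568324  0.074     ]]
[[ 9.53886763e-01  3.00166509e-01 -3.32469051e-04]
 [ 3.00166509e-01 -9.53884366e-01  2.16415244e-03]
 [ 3.32469051e-04 -2.16415244e-03 -9.99997603e-01]]
```

View pics/rk.png

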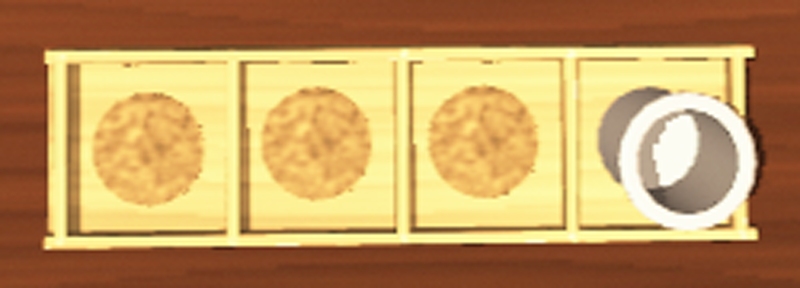

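```bash
python3 - <<'E'
from h import *
import pickle
d=pickle.load(open("s0.pkl","rb"));s=d["top"]
im=s["img"];h=cv2.cvtColor(im,cv2.COLOR_BGR2HSV)
m=((h[...,1]<60)&(h[...,2]>190)).astype(np.uint8);w=np.zeros_like(m);w[310:372,412:476]=1;m*=w
c=max(cv2.findContours(m,cv2.RETR_EXTERNAL,cv2.CHAIN_APPROX_NONE)[0],key=len)
hu=cv2.convexHull(c);e=cv2.fitEllipse(hu);print(e,cv2.minEnclosingCircle(hu))
f=lambda p:np.abs(sil(s,[np.r_[circ(*p,.074,.032),circ(*p,.069,.032)]])-M).sum()
M=np.zeros((480,640),np.uint8);cv2.fillConvexPoly(M,hu,1)
from scipy.optimize import minimize
p0=back(s,e[0],.074)[0,:2]
r=minimize(f,p0,method="Nelder-Mead",options=dict(initial_simplex=p0+np.array([[0,0],[.006,0],[0,.006]])));print("white",p0,r.x,r.fun)
D=back(s,[(276.4,336.4),(328.6,334.2),(380.8,334)],.0125)[:,:2];print("cork",D.round(4).tolist(),np.diff(D,axis=0))
C=back(s,[(244,306),(466,304.8),(466.5,364.2),(244,367)],.024)[:,:2];print(C.round(4).tolist(),C.mean(0))
E
```

```text
((444.0491027832031, 339.9820556640625), (42.3709716796875, 42.87084197998047), 158.28045654296875) ((444.2021484375, 339.94622802734375), 21.56690788269043)
white [ 0.4733952 -0.1757568] [ 0.47317333 -0.17652142] 63.113725490196074
cork [[0.4719, 0.0741], [0.4742, -0.0091], [0.4733, -0.093]] [[ 0.00228299 -0.08322003]
 [-0.00088054 -0.08390273]]
[[0.5218, 0.1238], [0.5194, -0.2283], [0.4258, -0.2268], [0.4273, 0.1239]] [ 0.47358598 -0.0518516 ]
```

```bash
python3 -m creep '0 0 7.5 .04 .042 -.01 1;0 0 7.5 .04 .042 -.01 1;0 0 7.5 .04 .042 -.01 1;0 0 7.5 .04 .042 -.01 1;0 0 7.5 .04 .042 -.01 1' 25
python3 -m creep '0 0 7.5 .04 .042 0 1;0 0 7.5 .04 .042 0 1;0 0 7.5 .04 .042 0 1;0 0 7.5 .04 .042 0 1;0 0 7.5 .04 .042 0 1'
```

```text
time_s: 0.72
ee_pos: [0.3886, -0.3847, 0.2417]
tool_rot: [-2.784, -1.455, -0.0]
force: [0.1, -0.1, 0.7]
opening: 0.0869
gripper_force: 0.0
time_s: 1.35
ee_pos: [0.5886, -0.1745, 0.2419]
tool_rot: [-2.168, -2.273, 0.001]
force: [0.1, 0.3, -0.9]
opening: 0.0871
gripper_force: 0.0
```

```bash
python3 -m creep '0 0 0 .02 .023 -.01 1;0 0 0 .02 .023 -.01 1;0 0 0 .007 .007 -.01 1;0 0 0 0 0 -.005 1;0 0 0 0 0 0 1'
cat > w.py <<'E'
import sys
from h import *
from cell import robot
o=robot.get_obs();s=robot.snapshot("wrist");cv2.imwrite("pics/"+sys.argv[1]+".png",s["img"])
T=np.eye(4);T[:3,:3]=R.from_rotvec(o["tool_rot"]).as_matrix();T[:3,3]=o["ee_pos"]
s["camera_from_world"]=np.linalg.inv(T@s["hand_eye"])
import pickle;pickle.dump(s,open(sys.argv[1]+".pkl","wb"))
print(o["ee_pos"].round(4),"cam at",(T@s["hand_eye"])[:3,3].round(3),"fx",s["fx"])
E
python3 w.py w1; python3 - <<'E'
from h import *
import pickle
s=pickle.load(open("w1.pkl","rb"));im=s["img"].copy()
for x,y,z,r in[(.6357,-.1212,.076,.027),(.6311,-.0352,.076,.027),(.6379,-.1241,.014,.039),(.4732,-.1765,.074,.032)]:
    cv2.polylines(im,[proj(s,circ(x,y,z,r)).astype(np.int32)],True,(0,0,0),1)
cv2.imwrite("pics/w1o.png",im)
E
```

```text
time_s: 1.98
ee_pos: [0.6336, -0.1241, 0.2066]
tool_rot: [-2.173, -2.266, 0.002]
force: [-0.2, -0.5, 0.7]
opening: 0.0873
gripper_force: 0.0
[ 0.6336 -0.1241  0.2066] cam at [ 0.63  -0.045  0.299] fx 392.6652710922596
```

View pics/w1o.png

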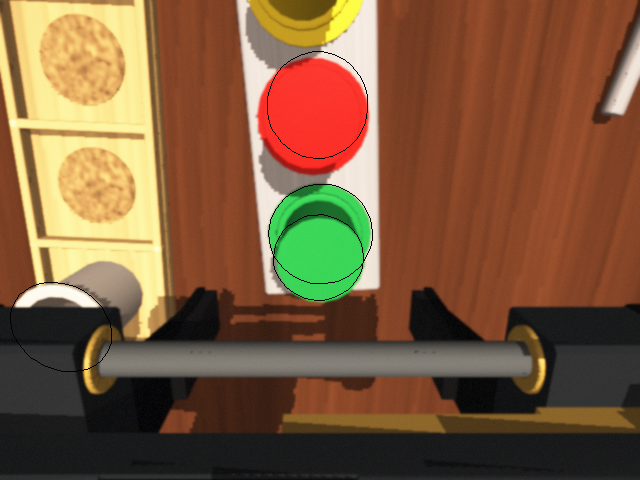

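The green top at (318,258) and its coaster match the prediction closely. Picking green.

```bash
python3 -m creep '0 0 0 .002 .003 -.03 1;0 0 0 0 0 -.03 1;0 0 0 0 0 -.025 1;0 0 0 0 0 -.0166 1;0 0 0 0 0 0 .5' 25
python3 -m creep '0 0 0 0 0 0 .5;0 0 0 0 0 0 .5;0 0 0 0 0 0 .5;0 0 0 0 0 0 .5;0 0 0 0 0 0 .5' 25
```

```text
time_s: 2.65
ee_pos: [0.6358, -0.1206, 0.1048]
tool_rot: [-2.173, -2.266, 0.001]
force: [0.3, -0.4, 0.2]
opening: 0.0827
gripper_force: 0.0
time_s: 3.28
ee_pos: [0.637, -0.1203, 0.1065]
tool_rot: [2.172, 2.268, 0.001]
force: [-0.9, 0.6, 5.1]
opening: 0.0542
gripper_force: 25.0
```

```bash
python3 -m creep '0 0 0 0 0 .02 .5;0 0 0 0 0 .03 .5;0 0 0 0 0 .05 .5;0 0 0 -.033 .039 0 .5;0 0 0 -.033 .039 0 .5'
python3 -m creep '0 0 0 -.033 .039 0 .5;0 0 0 -.033 .039 0 .5;0 0 0 -.031 .039 0 .5;0 0 0 0 0 -.02 .5;0 0 0 0 0 0 .5'
```

```text
time_s: 3.9
ee_pos: [0.5702, -0.0417, 0.2072]
tool_rot: [2.173, 2.266, 0.002]
force: [0.6, -0.1, -1.2]
opening: 0.0538
gripper_force: 25.0
time_s: 4.53
ee_pos: [0.4728, 0.0754, 0.1856]
tool_rot: [-2.171, -2.269, 0.002]
force: [0.1, 0.1, -0.7]
opening: 0.0538
gripper_force: 25.0
```

```bash
python3 w.py w2
```

```text
[0.4728 0.0754 0.1856] cam at [0.469 0.155 0.278] fx 392.6652710922596
```

View pics/w2.png

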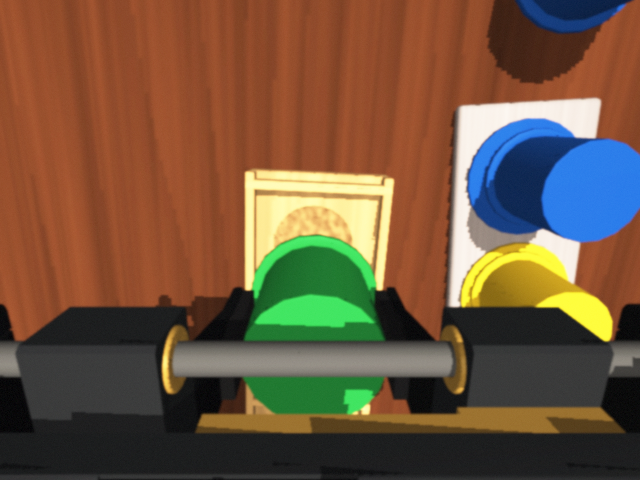

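Green hangs upright and centred (body about x 250-378) over the left stall, whose end wall runs from (246,172) to (393,180). I'll use those wall corners to cross-check the rack.

```bash
python3 - <<'E'
from h import *
import pickle
s=pickle.load(open("w2.pkl","rb"))
print(back(s,[(246,171),(393,180)],.024).round(4).tolist())
E
python3 -m creep '0 0 0 .001 -.001 -.03 .5;0 0 0 0 0 -.025 .5;0 0 0 0 0 -.015 .5;0 0 0 0 0 -.008 .5;0 0 0 0 0 0 .5'
```

```text
[[0.4264, 0.1248, 0.024], [0.5209, 0.1234, 0.024]]
time_s: 5.2
ee_pos: [0.4749, 0.0737, 0.1076]
tool_rot: [-2.173, -2.268, 0.0]
force: [0.4, -0.7, -1.0]
opening: 0.0546
gripper_force: 25.0
```

```bash
python3 -m creep '0 0 0 0 0 -.002 .5;0 0 0 0 0 -.0015 .5;0 0 0 0 0 -.0005 .5;0 0 0 0 0 0 .5;0 0 0 0 0 0 .5'
python3 -m creep '0 0 0 0 0 0 1;0 0 0 0 0 0 1;0 0 0 0 0 0 1;0 0 0 0 0 0 1;0 0 0 0 0 .01 1'
python3 -m creep '0 0 0 0 0 .03 1;0 0 0 0 0 .06 1;0 0 0 .04 -.027 0 1;0 0 0 .04 -.028 0 1;0 0 0 .04 -.028 0 1'
```

```text
time_s: 5.82
ee_pos: [0.4749, 0.0739, 0.1045]
tool_rot: [2.172, 2.268, 0.001]
force: [-0.2, 0.3, 4.5]
opening: 0.054
gripper_force: 25.0
time_s: 6.45
ee_pos: [0.4741, 0.0739, 0.1134]
tool_rot: [-2.172, -2.267, 0.002]
force: [-0.5, 0.6, 0.2]
opening: 0.0859
gripper_force: 0.0
time_s: 7.08
ee_pos: [0.5956, -0.0099, 0.2049]
tool_rot: [2.172, 2.268, 0.001]
force: [-0.2, -0.0, 0.0]
opening: 0.087
gripper_force: 0.0
```

```bash
python3 -m creep '0 0 0 .02 -.013 0 1;0 0 0 .0155 -.0123 0 1;0 0 0 0 0 -.02 1;0 0 0 0 0 -.02 1;0 0 0 0 0 0 1'
python3 -m creep '0 0 0 0 0 -.025 1;0 0 0 0 0 -.02 1;0 0 0 0 0 -.014 1;0 0 0 0 0 0 1;0 0 0 0 0 0 1'
python3 w.py w3
```

```text
time_s: 7.7
ee_pos: [0.6288, -0.0343, 0.1626]
tool_rot: [-2.171, -2.266, 0.003]
force: [0.6, 0.1, 0.3]
opening: 0.0868
gripper_force: 0.0
time_s: 8.32
ee_pos: [0.6305, -0.0346, 0.1051]
tool_rot: [2.173, 2.268, 0.001]
force: [-0.8, -0.4, -0.5]
opening: 0.0872
gripper_force: 0.0
[ 0.6305 -0.0346  0.1051] cam at [0.627 0.045 0.197] fx 392.6652710922596
```

View pics/w3.png

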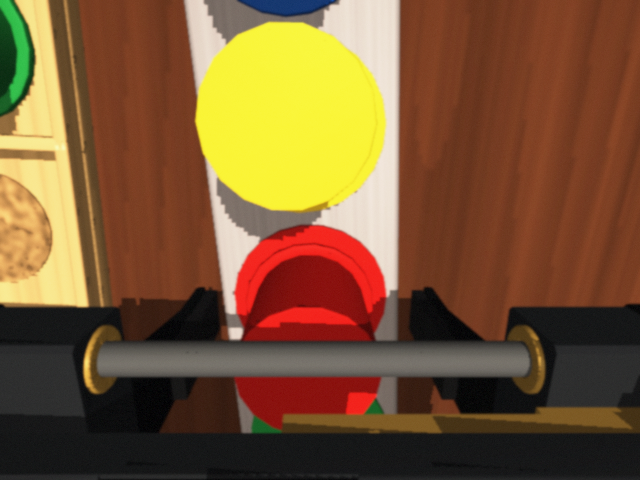

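Red sits between the fingers, its top near (308,370), with a clear gap on both sides. The yellow top is around (287,116).

```bash
python3 - <<'E'
from h import *
import pickle
s=pickle.load(open("w3.pkl","rb"))
print(back(s,[(285,116)],.076).round(4).tolist())
E
python3 -m creep '0 0 0 0 0 0 .5;0 0 0 0 0 0 .5;0 0 0 0 0 0 .5;0 0 0 0 0 0 .5;0 0 0 0 0 0 .5' 25
python3 -m creep '0 0 0 0 0 .02 .5;0 0 0 0 0 .03 .5;0 0 0 0 0 .05 .5;0 0 0 -.04 .007 0 .5;0 0 0 -.04 .006 0 .5'
python3 -m creep '0 0 0 -.04 .006 0 .5;0 0 0 -.037 .006 0 .5;0 0 0 0 0 -.03 .5;0 0 0 0 0 -.03 .5;0 0 0 0 0 0 .5'
```

```text
[[0.6181, 0.0471, 0.076]]
time_s: 9.0
ee_pos: [0.63, -0.0345, 0.1047]
tool_rot: [-2.173, -2.269, 0.0]
force: [-1.1, -0.7, 1.0]
opening: 0.0531
gripper_force: 24.9
time_s: 9.62
ee_pos: [0.5499, -0.0214, 0.2068]
tool_rot: [2.171, 2.267, 0.003]
force: [-0.5, 0.4, -1.9]
opening: 0.0533
gripper_force: 24.9
time_s: 10.25
ee_pos: [0.4724, -0.0093, 0.1442]
tool_rot: [-2.172, -2.267, 0.002]
force: [-0.3, -0.6, 0.1]
opening: 0.0529
gripper_force: 24.9
```

```bash
python3 -m creep '0 0 0 .0015 0 -.02 .5;0 0 0 0 0 -.012 .5;0 0 0 0 0 -.006 .5;0 0 0 0 0 -.0025 .5;0 0 0 0 0 0 .5'
python3 -m creep '0 0 0 0 0 0 1;0 0 0 0 0 0 1;0 0 0 0 0 0 1;0 0 0 0 0 0 1;0 0 0 0 0 .01 1'
python3 -m creep '0 0 0 0 0 .05 1;0 0 0 0 0 .05 1;0 0 0 .04 0 0 1;0 0 0 .04 0 0 1;0 0 0 .03 0 0 1'
python3 w.py w4
```

```text
time_s: 10.88
ee_pos: [0.4747, -0.0095, 0.1044]
tool_rot: [2.173, 2.269, 0.0]
force: [0.8, 0.8, -0.2]
opening: 0.0529
gripper_force: 24.9
time_s: 11.5
ee_pos: [0.4741, -0.0094, 0.114]
tool_rot: [-2.172, -2.268, 0.001]
force: [0.5, 0.8, -0.9]
opening: 0.0857
gripper_force: 0.0
time_s: 12.12
ee_pos: [0.5862, -0.0095, 0.2154]
tool_rot: [2.172, 2.268, 0.002]
force: [0.6, -0.3, 0.1]
opening: 0.0872
gripper_force: 0.0
[ 0.5862 -0.0095  0.2154] cam at [0.582 0.07  0.308] fx 392.6652710922596
```

View pics/w4.png

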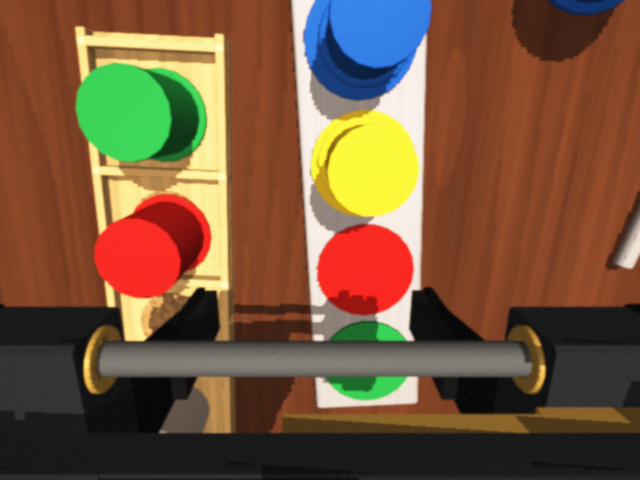

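Green and red stand in their stalls, with tops near (123,112) and (139,253). The yellow top is at (371,169), so I back-project that.

```bash
python3 - <<'E'
from h import *
import pickle
s=pickle.load(open("w4.pkl","rb"))
print(back(s,[(371,169),(380,20)],.076).round(4).tolist(), back(s,[(125,112),(139,253)],.074).round(4).tolist())
E
python3 -m creep '0 0 0 .02 .03 0 1;0 0 0 .012 .02 0 1;0 0 0 0 0 -.02 1;0 0 0 0 0 -.02 1;0 0 0 0 0 0 1'
```

```text
[[0.6169, 0.047, 0.076], [0.6148, 0.1243, 0.076]] [[0.4758, 0.0722, 0.074], [0.4766, -0.0115, 0.074]]
time_s: 12.8
ee_pos: [0.6149, 0.0411, 0.1728]
tool_rot: [-2.17, -2.267, 0.005]
force: [-0.2, 0.5, 0.3]
opening: 0.0873
gripper_force: 0.0
```

```bash
python3 -m creep '0 0 0 0 .0055 -.02 1;0 0 0 0 0 -.025 1;0 0 0 0 0 -.02 1;0 0 0 0 0 -.005 1;0 0 0 0 0 0 1'
python3 -m creep '0 0 0 0 0 0 .5;0 0 0 0 0 0 .5;0 0 0 0 0 0 .5;0 0 0 0 0 0 .5;0 0 0 0 0 0 .5' 25
python3 -m creep '0 0 0 0 0 .02 .5;0 0 0 0 0 .03 .5;0 0 0 0 0 .05 .5;0 0 0 -.036 -.035 0 .5;0 0 0 -.036 -.035 0 .5'
python3 -m creep '0 0 0 -.036 -.035 0 .5;0 0 0 -.035 -.034 0 .5;0 0 0 0 0 -.03 .5;0 0 0 0 0 -.02 .5;0 0 0 0 0 0 .5'
python3 w.py w5
```

```text
time_s: 13.42
ee_pos: [0.6167, 0.0459, 0.1043]
tool_rot: [2.173, 2.269, 0.0]
force: [-0.4, -0.3, 0.3]
opening: 0.0872
gripper_force: 0.0
time_s: 14.05
ee_pos: [0.6169, 0.046, 0.1044]
tool_rot: [2.173, 2.268, 0.001]
force: [0.1, 0.0, 0.6]
opening: 0.0531
gripper_force: 25.0
time_s: 14.68
ee_pos: [0.5443, -0.0244, 0.2062]
tool_rot: [2.169, 2.268, 0.002]
force: [0.4, -0.3, -1.3]
opening: 0.053
gripper_force: 25.0
time_s: 15.3
ee_pos: [0.473, -0.0929, 0.154]
tool_rot: [-2.172, -2.267, 0.001]
force: [-0.9, -0.2, -1.1]
opening: 0.0527
gripper_force: 25.0
[ 0.473  -0.0929  0.154 ] cam at [ 0.469 -0.014  0.246] fx 392.6652710922596
```

View pics/w5.png

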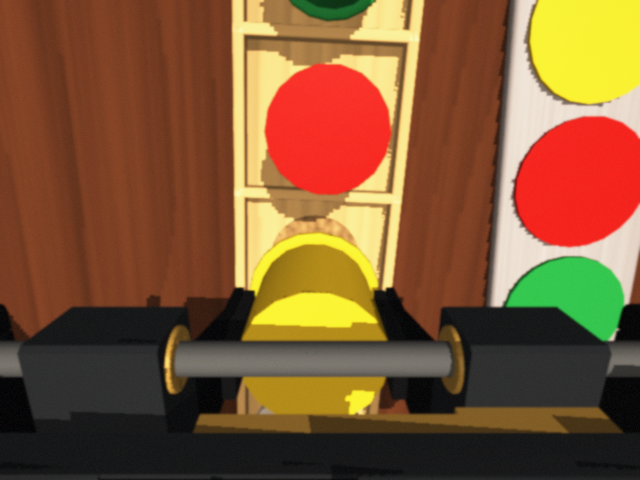

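Yellow hangs upright, with its body centred at about x 315, and red stands cleanly in its stall at (327,128). I lower yellow, release it and head for blue.

```bash
python3 -m creep '0 0 0 .0005 0 -.025 .5;0 0 0 0 0 -.015 .5;0 0 0 0 0 -.007 .5;0 0 0 0 0 -.0025 .5;0 0 0 0 0 0 .5'
python3 -m creep '0 0 0 0 0 0 1;0 0 0 0 0 0 1;0 0 0 0 0 0 1;0 0 0 0 0 0 1;0 0 0 0 0 .01 1'
python3 -m creep '0 0 0 0 0 .05 1;0 0 0 0 0 .05 1;0 0 0 .027 .043 0 1;0 0 0 .027 .043 0 1;0 0 0 .027 .043 0 1'
python3 -m creep '0 0 0 .027 .043 0 1;0 0 0 .02 .03 0 1;0 0 0 0 0 0 1;0 0 0 0 0 0 1;0 0 0 0 0 0 1'
python3 w.py w6
python3 - <<'E'
from h import *
import pickle
from cell import robot
s=robot.snapshot("top");pickle.dump(s,open("t1.pkl","wb"))
cv2.imwrite("pics/t1.png",cv2.resize(s["img"][190:380,180:480],None,fx=2.6,fy=2.6,interpolation=cv2.INTER_CUBIC))
E
```

```text
time_s: 15.98
ee_pos: [0.4743, -0.093, 0.1049]
tool_rot: [2.173, 2.269, 0.0]
force: [0.2, -0.8, -0.7]
opening: 0.0534
gripper_force: 25.0
time_s: 16.6
ee_pos: [0.4737, -0.0928, 0.1145]
tool_rot: [-2.172, -2.267, 0.001]
force: [0.0, 0.4, -0.0]
opening: 0.0858
gripper_force: 0.0
time_s: 17.23
ee_pos: [0.5558, 0.0372, 0.2158]
tool_rot: [2.173, 2.267, 0.001]
force: [1.1, -0.5, -0.3]
opening: 0.0867
gripper_force: 0.0
time_s: 17.85
ee_pos: [0.6014, 0.108, 0.2148]
tool_rot: [-2.174, -2.267, 0.001]
force: [1.2, -0.9, 0.2]
opening: 0.087
gripper_force: 0.0
[0.6014 0.108  0.2148] cam at [0.598 0.187 0.307] fx 392.6652710922596
```

View pics/w6.png

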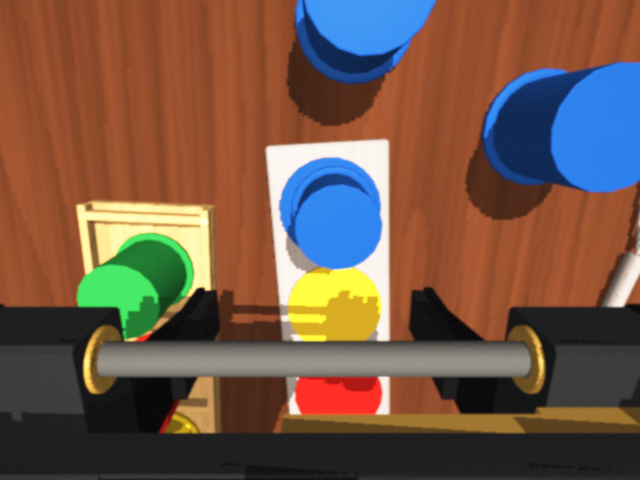

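Blue's top is at (338,226) and the larger decoys are well clear of it. Back-projecting.

```bash
python3 - <<'E'
from h import *
import pickle
s=pickle.load(open("w6.pkl","rb"))
print(back(s,[(338,226)],.076).round(4).tolist())
E
python3 -m creep '0 0 0 .0085 .0155 -.02 1;0 0 0 0 0 -.03 1;0 0 0 0 0 -.03 1;0 0 0 0 0 0 1;0 0 0 0 0 0 1'
```

```text
[[0.6145, 0.1296, 0.076]]
time_s: 18.58
ee_pos: [0.6112, 0.1241, 0.1356]
tool_rot: [2.173, 2.267, 0.001]
force: [0.2, -0.5, -0.5]
opening: 0.0874
gripper_force: 0.0
```

```bash
python3 - <<'E'
from h import *
import pickle
from scipy.optimize import minimize
def fit(s,p0,c):
    w=sil(s,[np.r_[circ(*p0,0,.055),circ(*p0,.09,.04)]])>.5
    m=cmask(s["img"],c)*w
    f=lambda p:np.abs(sil(s,cup(*p[:2],.014)+[np.r_[circ(*p[2:],.010,.039),circ(*p[2:],.014,.039)]])-m).sum()
    q=np.array(p0)
    r=min((minimize(f,np.r_[k,k],method="Nelder-Mead",options=dict(initial_simplex=np.r_[k,k]+np.vstack([np.zeros(4),.008*np.eye(4)]),xatol=1e-4)) for k in(q,q+.004,q-.004)),key=lambda r:r.fun)
    return r.x.round(4),int(r.fun),int(m.sum())
print(fit(pickle.load(open("w6.pkl","rb")),(.612,.126),"blue"))
s=pickle.load(open("t1.pkl","rb"));h=cv2.cvtColor(s["img"],cv2.COLOR_BGR2HSV)
from cell import robot
o=robot.get_obs();print(o["ee_pos"])
s=pickle.load(open("w1.pkl","rb"));print(fit(s,(.6357,-.1212),"green"))
E
```

```text
(array([0.614 , 0.1293, 0.6124, 0.126 ]), 226, 8804)
[0.61115049 0.12410567 0.13555484]
(array([ 0.6365, -0.122 ,  0.6368, -0.125 ]), 274, 9286)
```

View pics/t1.png

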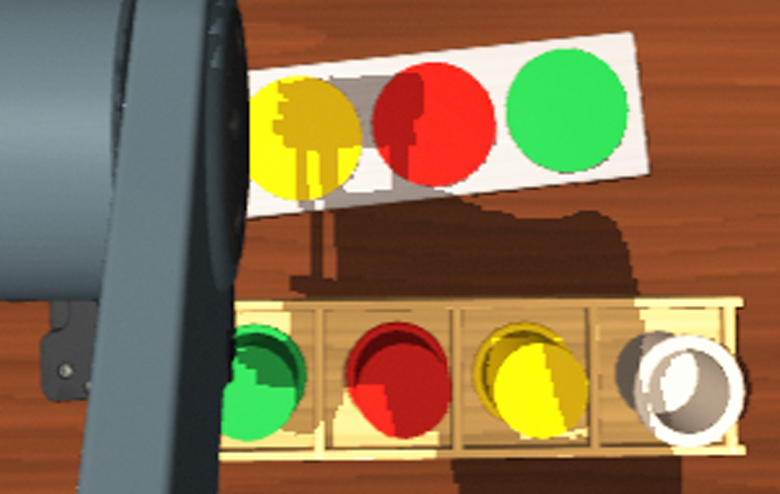

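The top-camera silhouette leaves the cup inside its coaster poorly constrained in y. The wrist fit and my hand reading agree on y ≈ 0.1295–0.130, so I shift there.

```bash
python3 -m creep '0 0 0 .002 .006 0 1;0 0 0 0 0 -.02 1;0 0 0 0 0 -.01 1;0 0 0 0 0 0 1;0 0 0 0 0 0 1'
python3 -m creep '0 0 0 0 0 0 .5;0 0 0 0 0 0 .5;0 0 0 0 0 0 .5;0 0 0 0 0 0 .5;0 0 0 0 0 0 .5' 25
python3 -m creep '0 0 0 0 0 .03 .5;0 0 0 0 0 .05 .5;0 0 0 0 0 .05 .5;0 0 0 -.023 -.05 0 .5;0 0 0 -.023 -.05 0 .5'
python3 -m creep '0 0 0 -.023 -.05 0 .5;0 0 0 -.023 -.05 0 .5;0 0 0 -.023 -.05 0 .5;0 0 0 -.02 -.04 0 .5;0 0 0 0 0 0 .5'
python3 w.py w7
```

```text
time_s: 19.2
ee_pos: [0.6126, 0.1305, 0.1044]
tool_rot: [-2.173, -2.268, 0.0]
force: [-0.2, -0.6, -0.8]
opening: 0.0867
gripper_force: 0.0
time_s: 19.82
ee_pos: [0.6128, 0.1305, 0.1048]
tool_rot: [2.173, 2.268, 0.001]
force: [0.6, -0.7, 0.7]
opening: 0.0536
gripper_force: 25.3
time_s: 20.45
ee_pos: [0.5661, 0.03, 0.2355]
tool_rot: [2.17, 2.27, 0.001]
force: [0.1, -1.3, -1.7]
opening: 0.0541
gripper_force: 25.3
time_s: 21.08
ee_pos: [0.4764, -0.1619, 0.2346]
tool_rot: [-2.179, -2.263, 0.001]
force: [-0.3, -0.0, -1.1]
opening: 0.054
gripper_force: 25.3
[ 0.4764 -0.1619  0.2346] cam at [ 0.473 -0.082  0.327] fx 392.6652710922596
```

View pics/w7.png

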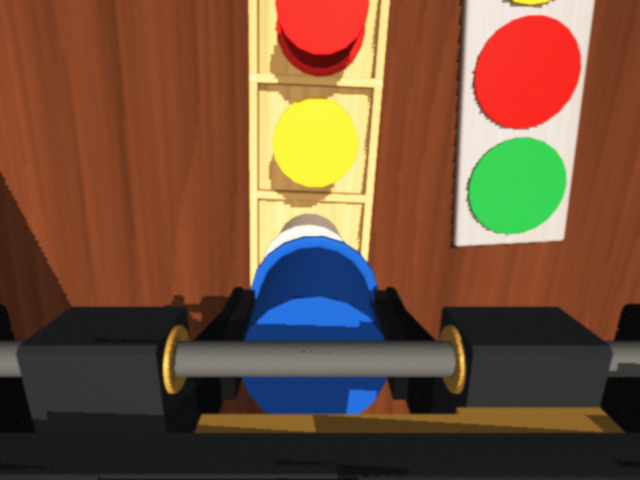

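Blue hangs upright, its lip arc topping out at (315,236). The white rim is visible just behind it, near (300,226). I measure both arcs numerically.

```bash
python3 - <<'E'
from h import *
import pickle
from scipy.optimize import least_squares
s=pickle.load(open("w7.pkl","rb"));h=cv2.cvtColor(s["img"],cv2.COLOR_BGR2HSV)
bl=cmask(s["img"],"blue")>0
wh=(h[...,1]<45)&(h[...,2]>215)
def arc(m,cols,lo=205,hi=290):
    return np.array([(u,lo+np.argmax(m[lo:hi,u])) for u in cols if m[lo:hi,u].any()])
def fit(p,z,r):
    f=lambda c:np.hypot(*(back(s,p,z)[:,:2]-c).T)-r
    q=least_squares(f,[.475,-.165],loss="soft_l1",f_scale=.0005);return q.x.round(4),np.abs(q.fun).max().round(4)
B=arc(bl,range(265,368,4));print(B.tolist());print(fit(B,.1436+.003,.032),fit(B,.1436,.032))
W=arc(wh,range(276,342,3),215);print(W.tolist());print(fit(W,.074,.032))
E
```

```text
[[265, 258], [269, 254], [273, 251], [277, 248], [281, 245], [285, 243], [289, 242], [293, 240], [297, 239], [301, 238], [305, 237], [309, 237], [313, 237], [317, 237], [321, 237], [325, 237], [329, 238], [333, 240], [337, 241], [341, 242], [345, 244], [349, 247], [353, 250], [357, 252], [361, 256], [365, 262]]
(array([ 0.4761, -0.1654]), np.float64(0.0005)) (array([ 0.4761, -0.1662]), np.float64(0.0003))
[[276, 238], [279, 235], [282, 232], [285, 231], [288, 230], [291, 228], [294, 227], [297, 226], [300, 226], [303, 225], [306, 225], [309, 225], [312, 225], [315, 225], [318, 226], [321, 227], [324, 227], [327, 229], [330, 230], [333, 232], [336, 234], [339, 237]]
(array([ 0.4727, -0.1779]), np.float64(0.0005))
```

```bash
python3 -m creep '0 0 0 -.0032 -.0132 0 .5;0 0 0 0 0 -.025 .5;0 0 0 0 0 -.02 .5;0 0 0 0 0 -.015 .5;0 0 0 0 0 -.005 .5'
python3 -m creep '0 0 0 0 0 -.002 .5;0 0 0 0 0 -.001 .5;0 0 0 0 0 -.0005 .5;0 0 0 0 0 0 .5;0 0 0 0 0 0 .5'
```

```text
time_s: 21.75
ee_pos: [0.4744, -0.1721, 0.1688]
tool_rot: [-2.171, -2.269, 0.0]
force: [-0.7, 0.7, -1.7]
opening: 0.0539
gripper_force: 25.3
time_s: 22.38
ee_pos: [0.4745, -0.1727, 0.1664]
tool_rot: [2.173, 2.268, 0.0]
force: [-0.7, -0.0, -1.5]
opening: 0.0537
gripper_force: 25.3
```

```bash
python3 -m creep '0 0 0 -.0012 -.0024 0 .5;0 0 0 0 0 0 .5;0 0 0 0 0 -.0008 .5;0 0 0 0 0 -.0005 .5;0 0 0 0 0 0 .5'
python3 w.py w8
```

```text
time_s: 23.0
ee_pos: [0.4732, -0.175, 0.1648]
tool_rot: [-2.173, -2.269, 0.0]
force: [0.2, -0.0, -0.7]
opening: 0.054
gripper_force: 25.3
[ 0.4732 -0.175   0.1648] cam at [ 0.469 -0.096  0.257] fx 392.6652710922596
```

View pics/w8.png

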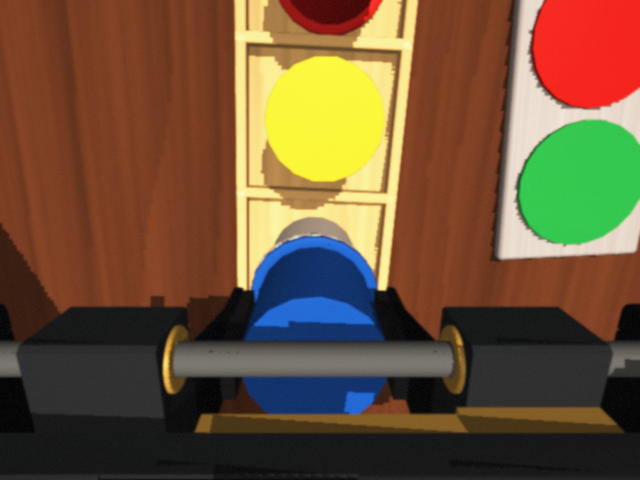

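```bash
python3 - <<'E'
from h import *
import pickle
s=pickle.load(open("w8.pkl","rb"));h=cv2.cvtColor(s["img"],cv2.COLOR_BGR2HSV)
for u in(290,315,335):print(u,[(v,*h[v,u].tolist()) for v in range(216,244,2)])
P=circ(.473,-.1765,.074,.032)
from scipy.optimize import least_squares
bl=cmask(s["img"],"blue")>0
B=np.array([(u,205+np.argmax(bl[205:290,u])) for u in range(265,368,4)])
f=lambda c:np.hypot(*(back(s,B,.076)[:,:2]-c).T)-.032
print("blue",least_squares(f,[.475,-.165],loss="soft_l1",f_scale=.0005).x)
print("white rim predicted top row",proj(s,[[.4727,-.1779+.032,.074],[.4727,-.1765+.032,.074]]))
E
```

```text
290 [(216, 25, 107, 251), (218, 25, 108, 251), (220, 25, 107, 251), (222, 23, 112, 247), (224, 18, 98, 184), (226, 14, 65, 141), (228, 13, 65, 141), (230, 14, 63, 142), (232, 14, 63, 145), (234, 15, 63, 145), (236, 15, 61, 143), (238, 17, 43, 184), (240, 115, 52, 152), (242, 108, 205, 198)]
315 [(216, 23, 106, 243), (218, 15, 69, 170), (220, 15, 63, 166), (222, 14, 64, 164), (224, 14, 64, 167), (226, 13, 58, 166), (228, 15, 65, 166), (230, 15, 65, 165), (232, 15, 60, 149), (234, 23, 25, 187), (236, 108, 77, 172), (238, 108, 199, 215), (240, 108, 204, 225), (242, 108, 207, 220)]
335 [(216, 25, 107, 251), (218, 25, 107, 251), (220, 24, 109, 251), (222, 20, 102, 234), (224, 15, 68, 177), (226, 15, 66, 169), (228, 14, 64, 168), (230, 14, 60, 169), (232, 14, 63, 169), (234, 14, 62, 169), (236, 16, 59, 183), (238, 14, 21, 181), (240, 110, 156, 168), (242, 108, 201, 218)]
blue [ 0.4729463 -0.1786069]
white rim predicted top row [[316.35074734 234.15009161]
 [316.48575353 231.35479885]]
```

Only about 2 px of white rim shows evenly past the blue lip, so the alignment is within about 1 mm. Releasing.

```bash
python3 -m creep '0 0 0 0 0 0 .7;0 0 0 0 0 0 .8;0 0 0 0 0 0 1;0 0 0 0 0 0 1;0 0 0 0 0 0 1'
python3 -m creep '0 0 0 0 0 .02 1;0 0 0 0 0 .04 1;0 0 0 0 0 .05 1;0 0 0 -.01 -.05 .02 1;0 0 0 -.01 -.06 0 1'
python3 -m creep '0 0 0 -.02 -.055 0 1;0 0 0 -.02 -.055 0 1;0 0 0 -.02 -.055 0 1;0 0 0 -.02 -.055 0 1;0 0 0 0 0 0 1'
python3 - <<'E'
from h import *
from cell import robot
import pickle
s=robot.snapshot("top");pickle.dump(s,open("t2.pkl","wb"))
b=robot.snapshot("scene")
A=cv2.resize(s["img"][200:380,200:480],None,fx=2,fy=2,interpolation=cv2.INTER_CUBIC);B=cv2.resize(b["img"][150:330,130:410],(560,360),interpolation=cv2.INTER_CUBIC)
cv2.imwrite("pics/fin.png",cv2.resize(np.vstack([A,B]),(460,592)))
E
```

```text
time_s: 23.68
ee_pos: [0.4732, -0.1751, 0.1649]
tool_rot: [2.173, 2.269, -0.0]
force: [-0.5, -0.4, 0.7]
opening: 0.0854
gripper_force: 0.0
time_s: 24.3
ee_pos: [0.454, -0.2859, 0.2974]
tool_rot: [2.166, 2.268, 0.001]
force: [0.6, 0.0, -0.6]
opening: 0.0872
gripper_force: 0.0
time_s: 24.92
ee_pos: [0.3712, -0.5094, 0.2945]
tool_rot: [2.178, 2.262, -0.003]
force: [0.5, 0.5, 0.0]
opening: 0.0866
gripper_force: 0.0
```

View pics/fin.png

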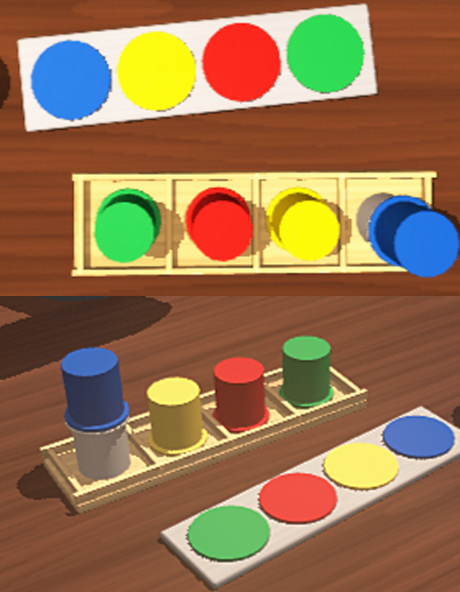

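Green, red and yellow stand upright in their stalls, and blue sits squarely on the white cup. The arm is clear, so I hand the job in.

```bash
python3 -c "
from cell import robot
print(robot.sign_off())"
```

```text
the job is handed in; nothing more can be done
None
```

The job is handed in at about 25 s of the 104 s: the rack now reads green, red, yellow from left to right, with blue rim-on-rim on the white cup in the right-hand stall; the final pictures show all four mouth-down and let go with the arm clear, but sign-off returned no verdict.

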